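Gauge the free play of a drive coupling and log its grade

TASK

Check the tablet packer's drive coupling for wear: press the blue key fully in, then push the tester's lever by its upright black post gently to the left (as you look from the robot) until the coupling's firm springy resistance is clearly felt, and then to the right in the same way, so that the lever drags the two pointers out to mark the free play. Then press fully in the grade key for the distance between the two pointer tips - green under 72 mm, yellow from 72 to 90 mm, red over 90 mm - and last the white key. Do not force the coupling round, do not touch the pointers yourself, press no wrong grade key, and leave the things standing about where they are.

Things in the scene. Friction and masses are not known exactly. Their poses are not given: they have to be found in the camera images.
- tester: fixed coupling tester; origin under the lever's hub on the worktop, z up, its lever side faces -x. White housing from x -58 to +58 mm, 136 mm wide, 61 mm high, with a dark collar (40 mm across, 80 mm high) round the hub axis; inside the collar the end of the driven shaft with a red line shows from above. A low metal scale plate (7 mm thick, 160 mm wide) reaches forward to x -135 mm
- lever_post (a point): top of the upright black post at the end of the lever, on the post's axis, 100 mm above the worktop and 150 mm from the hub axis; post 16 mm across (18 mm ball on top), free to be pushed from 45 to 95 mm above the worktop. The lever bar (12 mm wide, 31 to 41 mm high) runs level from the hub to the post; its frame turns with the lever, its x axis points from post to hub
- lever (a joint): angle of the lever, rad; 0 = straight out along the tester's -x, positive = post swung to the left (+y). Moves almost freely (under 1 N at the post) inside the play, which varies from about 0.18 to 0.64 rad in all, roughly centred on 0
- driven (a joint): angle of the driven shaft, rad, same sense as the lever; 0 at rest, held by a spring (14 Nm/rad, so about 1 N at the post for each 0.01 rad). Turns only once the lever has taken up the play; 0.012 rad or more shows that it has, 0.10 rad is forcing it
- pointer_left_tip (a point): tip of the orange drag pointer, 125 mm from the hub axis, 14 mm above the worktop; an upright 6 mm pin on it, 95 mm from the hub and 43 mm high, is pushed left by the lever bar and stays where it is left. Starts a few mm to the left of the bar
- pointer_right_tip (a point): tip of the blue drag pointer, 125 mm from the hub axis, 20 mm above the worktop, made like the orange one; pushed right by the lever bar. The distance between the two tips is about 35 mm at the start and 50 to 115 mm after gauging
- console: fixed grey key console, 105 x 150 x 14 mm, origin at the centre of its underside; five round spring keys stand on it in two rows, 44 mm or more apart, in changing order
- key_blue_top (a point): centre of the top of the blue key, 22 mm across, which moves straight down 6 mm (4 N at the bottom)
- key_green_top (a point): the same for the green key (play small)
- key_yellow_top (a point): the same for the yellow key (play medium)
- key_red_top (a point): the same for the red key (play large)
- key_white_top (a point): the same for the white key (save)
- key_blue (a joint): travel of the blue key, m, 0 up to 0.006 fully down; above 0.004 counts as pressed
- key_green (a joint): the same for the green key
- key_yellow (a joint): the same for the yellow key
- key_red (a joint): the same for the red key
- key_white (a joint): the same for the white key
- bottle_amber: bystander: loose brown glass bottle with amber cap, 47 mm across, 98 mm high, upright, left of the lever; origin under its centre
- label_roll: bystander: loose roll of white labels, 64 mm across, 40 mm high, right of the lever; origin under its centre
- spare_cassette: bystander: loose lilac tablet cassette, 80 x 66 x 29 mm, left of the tester; origin under its centre
- name_stamp: bystander: loose upright red name stamp, 20 mm across, 62 mm high, right beside the console; origin under its centre

How it is judged:
On the way, in this order (a step that is already met when the one before it is completed fails the run):
1. the blue key is pressed in (over 4 mm) (value of joint key_blue above 0.004 m), for 0.05 s.
2. the lever is pushed left until the driven shaft turns at least 0.012 rad (value of joint driven above 0.012 rad), for 0.1 s.
3. the lever is pushed right until the driven shaft turns at least 0.012 rad the other way (value of joint driven below -0.012 rad), for 0.1 s.
4. the grade key that fits the distance of the pointer tips is pressed in (over 4 mm) (((value of joint key_green above 0.004 m and horizontal distance between pointer_left_tip and pointer_right_tip below 0.076 m) or (value of joint key_yellow above 0.004 m and horizontal distance between pointer_left_tip and pointer_right_tip between 0.068 and 0.094 m) or (value of joint key_red above 0.004 m and horizontal distance between pointer_left_tip and pointer_right_tip above 0.086 m))), for 0.05 s.
5. the white key is pressed in (over 4 mm) (value of joint key_white above 0.004 m), for 0.05 s.
At the end, for the whole second after the job is handed in: All keys are up again (within 2 mm), the driven shaft is back at rest (within 0.01 rad), the pointer tips still stand apart (over 44 mm) as the lever left them, and bottle, label roll, cassette and stamp are within 10 mm of where they stood, the bottle and stamp upright (value of joint each of key_blue, key_green, key_yellow, key_red, key_white below 0.002 m and value of joint driven between -0.01 and 0.01 rad and horizontal distance between pointer_left_tip and pointer_right_tip above 0.044 m and distance of each of bottle_amber, label_roll, spare_cassette, name_stamp from where it was at the start of the episode below 0.01 m and angle between each of bottle_amber, name_stamp's own z axis and vertical below 0.15 rad); the robot touches nothing.
It fails at once if the coupling is forced: driven shaft turned over 0.10 rad (value of joint driven above 0.1 rad or value of joint driven below -0.1 rad).
It fails at once if a pointer is touched by the robot (over 0.5 N) (contact force between any of the fingers, the arm and pointer_left above 0.5 N or contact force between any of the fingers, the arm and pointer_right above 0.5 N).
It fails at once if a grade key is pressed that does not fit the distance of the pointer tips (4 mm leeway at each limit), or before gauging (tips under 44 mm apart) ((value of joint key_green above 0.003 m and (horizontal distance between pointer_left_tip and pointer_right_tip above 0.076 m or horizontal distance between pointer_left_tip and pointer_right_tip below 0.044 m)) or (value of joint key_yellow above 0.003 m and (horizontal distance between pointer_left_tip and pointer_right_tip above 0.094 m or horizontal distance between pointer_left_tip and pointer_right_tip below 0.068 m)) or (value of joint key_red above 0.003 m and horizontal distance between pointer_left_tip and pointer_right_tip below 0.086 m)).
It fails at once if a bystander is pushed over 10 mm away (distance of any of bottle_amber, label_roll, spare_cassette, name_stamp from where it was at the start of the episode above 0.01 m).
It also fails if it takes over 72 s, if anything falls off the work surface, if the arm or the gripper's body presses on something with over 40 N, if the wrist force passes 120 N, or if a joint passes its speed limit or range.

ROBOT

A 6-joint arm with a two-finger parallel gripper is mounted at the origin on a cart in front of the work surface, level with it; the furniture and walls round the work are solid. World frame = base frame: x ahead of the robot, y to its left, z up, the work surface at z = 0. Lengths are in m, angles in rad, forces in N, time in s.
With the tool pointing down it reaches from about 0.35 to 0.85 m from the base axis. Payload 8.1 kg.
Tool frame: the origin (TCP) lies midway between the tips of the shut fingers; the grasp point (between the pads) lies 19 mm behind it (tcp_to_grasp is the distance from the TCP to the grasp point, in m); z points along the fingers, y is the line along which they close (so a half turn about z gives the same grasp; the last joint's range is limited). The gripper opens to 85 mm and grips with 20 to 120 N. Pads are 22 mm wide; open, the fingers measure 114 mm over their backs; the gripper's body (76 mm by 85 mm) begins 54 mm behind the grasp point. The pads swing forward as they close: fully open they stand 13 mm farther back than shut.
Start: joints at [1.208, 0.13, 1.488, -0, 1.523, -0.085], TCP at [0.165, 0.577, 0.231] pointing down, gripper open.
Joint ranges: [-2.96, 2.96], [-0.89, 2.26], [0.02, 2.5], [-1.34, 4.48], [0, 2.73], [-2.66, 2.66]. Speed limits (rad/s): [2.39, 2.39, 2.79, 3.14, 3.14, 3.14].

INTERFACE

Orientations are given as a unit quaternion [x, y, z, w].
In Python, from cell import get_obs, grab_frame, hand_in, tcp_to_grasp gives the robot as it stands.
- The arm moves only by the shell command python3 -m creep 'ROWS' [OPENING] [FORCE]. ROWS is a JSON object of lists of equal length, an entry for each row: "dp": the shift along the tool's x, y, z in m, a list of three; "rot": the turn, a rotation vector about the tool's x, y, z in rad, a list of three. In form: {"dp": [[x, y, z], ...], "rot": [[rx, ry, rz], ...]}. A call has 1 to 5 rows; each row is the pose to reach, as a shift and turn from the pose commanded when the call began, along the tool's axes at that moment; what a row does not reach only later rows make up. A row lasts 1/10 s, in which the tool goes at most 50 mm and 8.59 degrees, less where a joint would pass 70% of its speed; a pose out of reach is approached as far as the arm can. A call with a gripper value outside its range is refused whole. OPENING is the opening, from -1 (shut) to 1 (fully open), so that 0 is half open, set as the call begins (- or left out, the last holds). The fingers move at their own pace and stop on an object; FORCE is the grip in N (left out, the last holds). Time passes only in rows, so rows that repeat a pose let the fingers close. It gives the time, the measured TCP pose, the force, the opening and the grip force at its end, in the units of the state.
- get_obs(): the state, without advancing time (a new reading comes with each control period).
- grab_frame(name): name is "scene" or "top"; returns a dict with "pixels" (420x560x3 uint8, red, green, blue), "intrinsics" (3x3 intrinsics, pixels), "eye" and "rotation" of the camera in the world. Camera axes: x right, y down, z forward; pixel columns grow to the right and rows downward; lengths in m; the calibration is good to about 2 mm. A picture is of the moment at which its call begins. There is no depth.
- hand_in(): hands the job in; it is judged then, once.
The state is a dict: "clock": time; "joint_positions": joint angles; "joint_velocities": joint speeds; "joint_efforts": joint torques, N m; "eef_pos": TCP position; "tool_rot": TCP orientation; "force": force on the tool from outside, world axes, zero at the start; "ft_torque": the same for the moment, N m; "grip_width": finger opening in m; "grip_force": force on a finger pad.
Only numpy, scipy, OpenCV 4.12 (cv2) and the standard library are available. Lean on these libraries where they do the work, as an engineer would, in place of code of your own. Each camera call takes 0.05 s, during which the arm holds its last target. There are 200 camera calls.

## Working session

There is one attempt and no reset: what is moved stays moved. The work goes in short steps, Python scripts to look and compute and a shell command to move; the robot and the scene stay as the last step left them, time stands still between calls to the robot, and variables do not carry over. Pictures are saved under pics/ and viewed, at most 10 in all, crops included, and the job is handed in when it is done.

```bash
mkdir -p pics; ls; python3 - <<'E'
from cell import *
import cv2,numpy as np,pickle
o=get_obs();print({k:np.round(v,3) for k,v in o.items()},tcp_to_grasp)
for n in("scene","top"):
    f=grab_frame(n);pickle.dump(f,open(f'pics/{n}0.pkl','wb'));cv2.imwrite(f'pics/{n}0.png',f['pixels'][:,:,::-1]);print(n,f['intrinsics'],f['eye'],f['rotation'])
E
```

```text
pics
{'clock': np.float64(0.0), 'joint_positions': array([ 1.208,  0.131,  1.489,  0.   ,  1.523, -0.085]), 'joint_velocities': array([-0.   , -0.001, -0.002,  0.   ,  0.   ,  0.001]), 'joint_efforts': array([-1.0000e-03, -5.6942e+01, -5.0054e+01, -0.0000e+00,  1.5000e-02,
        0.0000e+00]), 'eef_pos': array([0.164, 0.576, 0.23 ]), 'tool_rot': array([ 0.138,  0.99 , -0.001, -0.   ]), 'force': array([ 0.188,  0.139, -0.354]), 'ft_torque': array([ 0.027, -0.029, -0.011]), 'grip_force': np.float64(0.0), 'grip_width': np.float64(0.085)} 0.0187
scene [[463.87119227   0.         272.33636131]
 [  0.         463.87119227 211.19265534]
 [  0.           0.           1.        ]] [-0.27676854 -0.48972464  0.53960117] [ 0.73722231 -0.40538245  0.25191164 -0.47823515]
top [[388.27083597   0.         284.88910212]
 [  0.         388.27083597 203.10041363]
 [  0.           0.           1.        ]] [0.4116709  0.07805944 0.97780569] [ 0.70870538 -0.70017379  0.06089396 -0.06152457]
```

View pics/scene0.png

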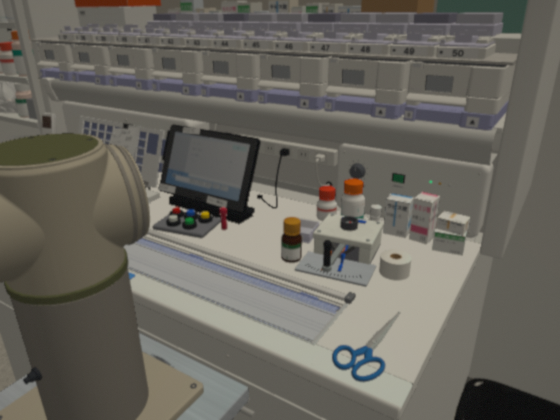

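View pics/top0.png

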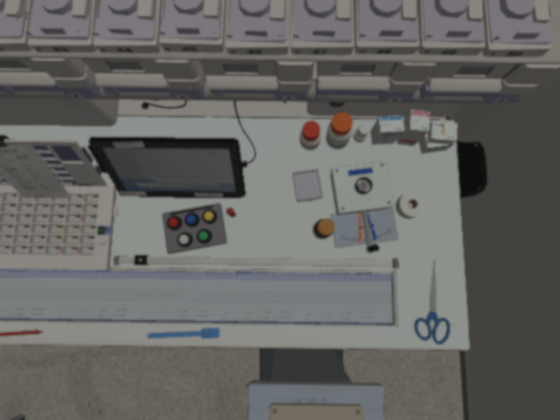

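The scene view shows the console at about (187,220), the stamp (223,218), bottle (291,240), tester (345,245), and roll (396,264). The top view shows keys red (174,222), blue (191,219), yellow (209,216), white (184,240) and green (204,236). It also shows the post at about (373,248), hub (363,185), bottle (325,228) and roll (409,206).

```bash
cat > h.py <<'E'
import numpy as np,cv2,pickle
from scipy.spatial.transform import Rotation as R
def proj(f,p):
    c=R.from_quat(f['rotation']).as_matrix().T@(np.array(p,float)-f['eye']);u=f['intrinsics']@c;return u[:2]/u[2]
def ray(f,uv):
    d=R.from_quat(f['rotation']).as_matrix()@np.linalg.inv(f['intrinsics'])@[uv[0],uv[1],1];return f['eye'],d
def plane(f,uv,z):
    e,d=ray(f,uv);return e+d*(z-e[2])/d[2]
def two(f,a,g,b):
    e,d=ray(f,a);k,h=ray(g,b);t=np.linalg.lstsq(np.c_[d,-h],k-e,rcond=None)[0]
    p,q=e+d*t[0],k+h*t[1];return (p+q)/2,np.linalg.norm(p-q)
E
python3 - <<'E'
from h import *
s,t=[pickle.load(open(f'pics/{n}0.pkl','rb')) for n in('scene','top')]
for p in([0,0,0],[.165,.577,.231],[.6,0,0]):print(p,proj(s,p),proj(t,p))
a=cv2.resize(t['pixels'][150:275,155:255][:,:,::-1],None,fx=4,fy=4,interpolation=3)
b=cv2.resize(t['pixels'][150:275,290:430][:,:,::-1],None,fx=4,fy=4,interpolation=3)
cv2.imwrite('pics/t.png',cv2.hconcat([a[:,:400],b])[:, :][:500,:800] if 0 else cv2.resize(cv2.hconcat([a,b]),(800,417)))
a=cv2.resize(s['pixels'][195:295,150:420][:,:,::-1],None,fx=2.95,fy=2.95,interpolation=3);cv2.imwrite('pics/s.png',a)
E
```

```text
[0, 0, 0] [100.87662125 407.19403582] [316.63028252 453.41037702]
[0.165, 0.577, 0.231] [-29.36964944 162.31180356] [  4.04783826 407.74641509]
[0.6, 0, 0] [303.15034408 241.078292  ] [316.16175805 196.89477823]
```

View pics/t.png

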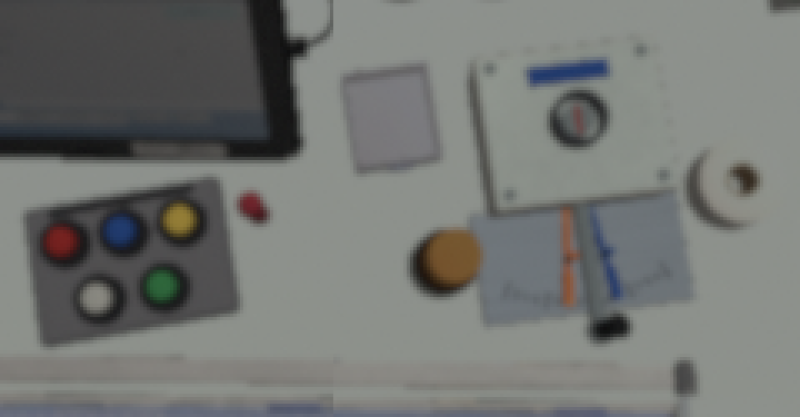

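View pics/s.png

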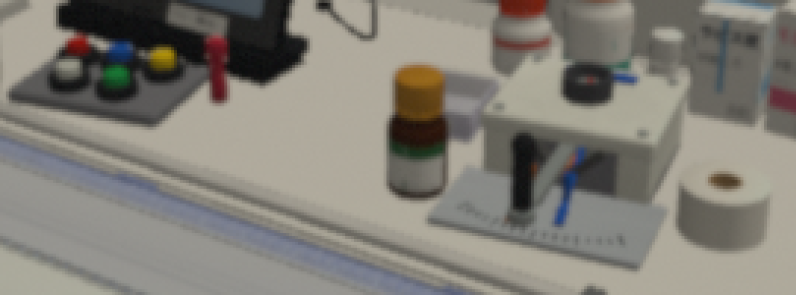

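The crops show the five keys clearly, with the stamp close to the console's right edge. The bottle stands left of the scale plate, the roll is right of it, and the post is at crop (608,328).

```bash
cat >> h.py <<'E'
def blobs(f,box,col,amin=4):
    x0,y0,x1,y1=box;h=cv2.cvtColor(f['pixels'][y0:y1,x0:x1],cv2.COLOR_RGB2HSV_FULL);H,S,V=[h[...,i].astype(int) for i in range(3)]
    m={'red':((H<10)|(H>238))&(S>130),'blue':(H>145)&(H<175)&(S>110),'yellow':(H>25)&(H<45)&(S>110),'green':(H>85)&(H<120)&(S>110),
       'white':(S<60)&(V>140),'orange':(H<25)&(S>110),'dark':V<55}[col].astype(np.uint8)
    n,l,st,c=cv2.connectedComponentsWithStats(m)
    r=[(int(st[i,4]),np.round(c[i]+[x0,y0],1).tolist(),(st[i,:4]+[x0,y0,0,0]).tolist()) for i in range(1,n) if st[i,4]>=amin]
    return sorted(r,reverse=True)
E
python3 - <<'E'
from h import *
s,t=[pickle.load(open(f'pics/{n}0.pkl','rb')) for n in('scene','top')]
SB=(155,203,216,236);TB=(164,206,224,250)
for c in('red','blue','yellow','green','white'):
    a=blobs(s,SB,c)[:2];b=blobs(t,TB,c)[:2]
    P,e=two(s,a[0][1],t,b[0][1]);print(c,a[:2],b[:2],P.round(4),round(e,4),plane(t,b[0][1],.03).round(4))
for n,f,box in(('s',s,(285,210,380,290)),('t',t,(320,160,420,260))):
    for c in('orange','blue','dark','red'):print(n,c,blobs(f,box,c)[:3])
print('stamp',blobs(s,(216,200,235,235),'red')[:1],blobs(t,(224,203,240,220),'red')[:1])
g=lambda x,y:(290+(x-333)/3.333,150+y/3.333)
for nm,x,y,z in(('hub',578,118,.08),('post',610,327,.1),('pl',470,215,.007),('pfl',487,325,.007),('pfr',692,297,.007),('hl',490,215,.061),('hr',676,190,.061),('bottle',455,255,.098),('roll',742,180,.04),('blade_o',569,303,.014),('b_b',615,297,.02),('cas',345,75,.029),('cas',440,160,.029)):print(nm,plane(t,g(x,y),z).round(4))
E
```

```text
red [(43, [176.2, 210.4], [172, 207, 9, 7])] [(85, [173.0, 221.9], [168, 217, 11, 11])] [0.5289 0.3536 0.0276] 0.0037 [0.5274 0.3543 0.03  ]
blue [(56, [190.3, 211.9], [186, 208, 9, 8])] [(88, [190.8, 218.8], [186, 214, 11, 11])] [0.5367 0.3096 0.0304] 0.0034 [0.5356 0.311  0.03  ]
yellow [(78, [204.9, 214.1], [200, 210, 10, 9])] [(88, [208.5, 215.5], [204, 211, 10, 10])] [0.5453 0.2663 0.0308] 0.0034 [0.5443 0.2678 0.03  ]
green [(67, [189.0, 220.4], [185, 217, 9, 8])] [(77, [203.2, 235.4], [199, 231, 10, 10])] [0.4962 0.2772 0.0302] 0.0032 [0.4951 0.2785 0.03  ]
white [(245, [161.7, 210.4], [155, 203, 20, 20]), (76, [166.1, 233.5], [155, 231, 28, 5])] [(72, [172.8, 207.2], [164, 206, 26, 5]), (47, [216.1, 248.1], [204, 246, 20, 4])] [0.5459 0.3826 0.0148] 0.0585 [0.564 0.357 0.03 ]
s orange [(154, [293.0, 237.5], [285, 220, 16, 24]), (13, [327.0, 210.0], [321, 210, 13, 1]), (6, [291.5, 217.0], [289, 217, 6, 1])]
s blue [(50, [341.5, 260.7], [338, 253, 8, 18]), (12, [361.3, 221.2], [358, 220, 7, 3]), (11, [346.5, 247.3], [346, 245, 2, 6])]
s dark [(183, [327.3, 251.9], [324, 240, 11
[... 246 characters left out ...]
8, [359.9, 171.2], [349, 169, 23, 6]), (19, [373.4, 233.7], [372, 229, 4, 10])]
t dark [(47, [372.7, 247.6], [368, 245, 10, 6]), (18, [358.6, 189.8], [356, 186, 8, 7]), (16, [322.1, 236.0], [320, 234, 7, 4])]
t red []
stamp [(111, [223.3, 216.1], [219, 208, 9, 21])] [(25, [230.4, 211.6], [228, 209, 6, 6])]
hub [ 0.6136 -0.1057  0.08  ]
post [ 0.465  -0.1199  0.1   ]
pl [ 0.5538 -0.0371  0.007 ]
pfl [ 0.471  -0.0491  0.007 ]
pfr [ 0.4938 -0.2029  0.007 ]
hl [ 0.5461 -0.045   0.061 ]
hr [ 0.5658 -0.1787  0.061 ]
bottle [ 0.5128 -0.0158  0.098 ]
roll [ 0.5774 -0.2334  0.04  ]
blade_o [ 0.4876 -0.1093  0.014 ]
b_b [ 0.492  -0.1422  0.02  ]
cas [0.6562 0.059  0.029 ]
cas [ 0.5918 -0.0125  0.029 ]
```

```bash
cat > go.py <<'E'
import sys,numpy as np
from cell import get_obs
from scipy.spatial.transform import Rotation as R
o=get_obs();Q=R.from_quat(o['tool_rot']);y=Q.as_matrix()[:,1]
print('t',round(float(o['clock']),2),'pos',o['eef_pos'].round(4),'F',o['force'].round(2),'w',round(float(o['grip_width']),4),'yaw_y',round(float(np.arctan2(-y[0],y[1])),3))
for a in sys.argv[1:]:
    p=np.array(eval(a));print(a,'dp',Q.inv().apply(p-o['eef_pos']).round(4))
E
python3 - <<'E'
from h import *
s,t=[pickle.load(open(f'pics/{n}0.pkl','rb')) for n in('scene','top')]
w=blobs(t,(178,233,192,247),'white');v=blobs(s,(165,213,180,226),'white');print(w[:2],v[:2])
print(two(s,v[0][1],t,w[0][1]),plane(t,w[0][1],.03))
# post: ball
print(two(s,(329.5,242),t,(374.5,247)))
for p in([.465,-.125,.1],[.465,-.128,.05]):print(proj(t,p),proj(s,p))
E
python3 go.py '[.35,.44,.2]' '[.5345,.311,.1]'
```

```text
[] [(10, [173.0, 216.5], [171, 216, 5, 2]), (9, [166.1, 213.8], [165, 213, 4, 3])]
t 0.1 pos [0.1643 0.5766 0.2304] F [1.   0.06 0.1 ] w 0.0855 yaw_y -0.278
[.35,.44,.2] dp [-0.216  -0.0804  0.0304]
[.5345,.311,.1] dp [-0.4288 -0.1537  0.1305]Traceback (most recent call last):
  File "<stdin>", line 4, in <module>
IndexError: list index out of range
```

```bash
python3 -m creep '{"dp":[[-0.04,-0.015,0.005],[-0.09,-0.035,0.01],[-0.135,-0.05,0.02],[-0.18,-0.065,0.03],[-0.216,-0.08,0.03]],"rot":[[0,0,-0.1],[0,0,-0.2],[0,0,-0.3],[0,0,-0.4],[0,0,-0.42]]}' -1 && python3 go.py '[.536,.3105,.1]'
```

```text
clock: 0.6
eef_pos: [0.3514, 0.4383, 0.199]
tool_rot: [-0.073, 0.997, -0.001, -0.001]
force: [0.3, 0.3, 1.0]
grip_width: 0.0122
grip_force: 0.0
t 0.6 pos [0.3514 0.4383 0.199 ] F [0.28 0.28 0.97] w 0.0122 yaw_y 0.145
[.536,.3105,.1] dp [-0.1644 -0.153   0.099 ]
```

```bash
python3 - <<'E'
from h import *
s,t=[pickle.load(open(f'pics/{n}0.pkl','rb')) for n in('scene','top')]
for n,f,b in(('s',s,(163,213,182,227)),('t',t,(177,232,192,247))):
    x=cv2.cvtColor(f['pixels'],cv2.COLOR_RGB2GRAY)[b[1]:b[3],b[0]:b[2]];m=(x>125).astype(np.uint8);k,l,st,c=cv2.connectedComponentsWithStats(m)
    print(n,[(int(st[i,4]),c[i]+b[:2]) for i in range(1,k)])
print(two(s,(329.5,242),t,(374.5,247)))
for p in([.465,-.125,.1],[.465,-.128,.05]):print(proj(t,p),proj(s,p))
E
```

```text
s [(19, array([164.78947368, 214.36842105])), (16, array([172.5  , 216.875]))]
t [(27, array([183.40740741, 238.74074074]))]
(array([ 0.47023205, -0.12847204,  0.0924097 ]), np.float64(0.008309772862374734))
[375.37296586 248.13124767] [324.84904983 239.71956399]
[371.80282848 249.37194138] [325.41120988 261.706095  ]
```

```bash
python3 -m creep '{"dp":[[-0.04,-0.035,0.02],[-0.075,-0.07,0.04],[-0.11,-0.105,0.06],[-0.14,-0.135,0.08],[-0.164,-0.153,0.099]],"rot":[[0,0,0],[0,0,0],[0,0,0],[0,0,0],[0,0,0]]}' -1 && python3 go.py '[.536,.3105,.045]' && python3 - <<'E'
from h import *
from cell import grab_frame
for n in('scene','top'):
    f=grab_frame(n);pickle.dump(f,open(f'pics/{n}1.pkl','wb'))
    if n=='scene':a=cv2.resize(f['pixels'][140:260,130:260][:,:,::-1],None,fx=3,fy=3)
    else:b=cv2.resize(f['pixels'][150:270,140:260][:,:,::-1],None,fx=3,fy=3)
cv2.imwrite('pics/k1.png',cv2.hconcat([a,b]));t=f
for z in(.028,.03):print(plane(t,(183.6,239),z))
E
```

```text
clock: 1.1
eef_pos: [0.536, 0.3107, 0.1016]
tool_rot: [-0.071, 0.998, -0.0, 0.0]
force: [1.2, 0.9, 0.8]
grip_width: 0.0002
grip_force: 0.0
t 1.1 pos [0.536  0.3107 0.1016] F [1.2  0.94 0.84] w 0.0002 yaw_y 0.141
[.536,.3105,.045] dp [ 0.     -0.0002  0.0566]
[0.48591308 0.3263577  0.028     ]
[0.48575675 0.32583486 0.03      ]
```

View pics/k1.png

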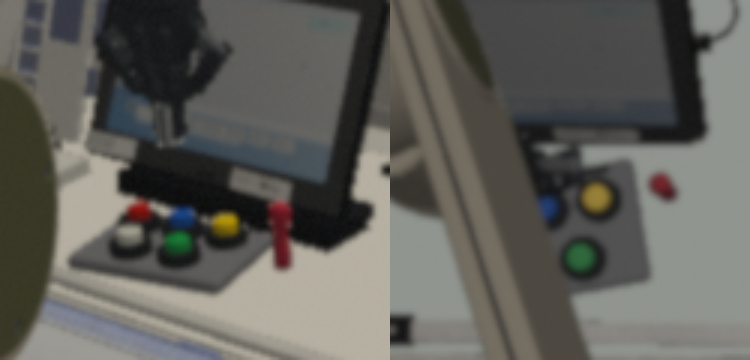

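The shut gripper hangs above the blue key. In the scene view the tip is at crop (170,140) and the key is at (183,215); the monitor is clear behind.

```bash
python3 -m creep '{"dp":[[0,0,0.03],[0,0,0.055],[0,0,0.064],[0,0,0.068],[0,0,0.07]],"rot":[[0,0,0],[0,0,0],[0,0,0],[0,0,0],[0,0,0]]}' -1 && python3 go.py
```

```text
clock: 1.7
eef_pos: [0.5344, 0.3131, 0.0331]
tool_rot: [-0.071, 0.997, 0.0, 0.0]
force: [-2.4, -0.9, 3.1]
grip_width: 0.0
grip_force: 1.2
t 1.7 pos [0.5344 0.3131 0.0331] F [-2.4  -0.89  3.07] w 0.0 yaw_y 0.143
```

```bash
python3 -m creep '{"dp":[[0,0,0.002],[0,0,0.004],[0,0,0.006],[0,0,0.007],[0,0,0.008]],"rot":[[0,0,0],[0,0,0],[0,0,0],[0,0,0],[0,0,0]]}' -1 && python3 go.py
```

```text
clock: 2.2
eef_pos: [0.5355, 0.3136, 0.0293]
tool_rot: [-0.071, 0.997, 0.001, 0.001]
force: [-18.4, -8.6, 39.6]
grip_width: 0.0001
grip_force: 19.7
t 2.2 pos [0.5355 0.3136 0.0293] F [-18.36  -8.65  39.56] w 0.0001 yaw_y 0.143
```

```bash
python3 -m creep '{"dp":[[0,0,-0.004],[0,0,-0.004]],"rot":[[0,0,0],[0,0,0]]}' -1 && python3 go.py; python3 - <<'E'
from h import *
from cell import grab_frame
f=grab_frame('scene');pickle.dump(f,open('pics/scene2.pkl','wb'))
g=pickle.load(open('pics/scene1.pkl','rb'))
a=[cv2.resize(x['pixels'][180:245,150:235][:,:,::-1],None,fx=4.5,fy=4.5) for x in(g,f)]
cv2.imwrite('pics/k2.png',cv2.hconcat(a))
E
```

```text
clock: 2.4
eef_pos: [0.5356, 0.3135, 0.0307]
tool_rot: [-0.071, 0.997, 0.001, 0.002]
force: [0.5, 1.0, 4.0]
grip_width: 0.0
grip_force: 1.8
t 2.4 pos [0.5356 0.3135 0.0307] F [0.5  0.95 3.98] w 0.0 yaw_y 0.142
```

View pics/k2.png

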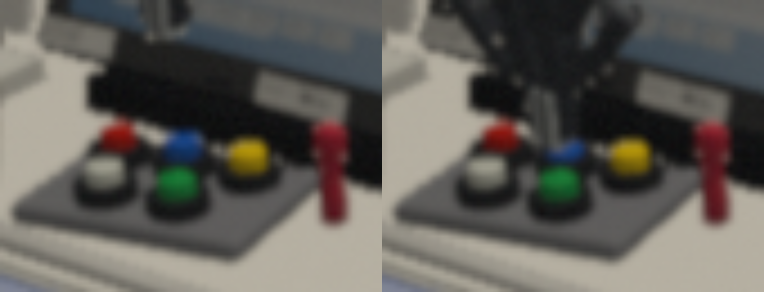

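The fingertips stand on the blue key, slightly left of centre. It is visibly sunk, and the 40 N stop followed by 4.0 N just at its end shows that it reached the bottom. Next is the lever.

```bash
python3 -m creep '{"dp":[[0,0,-0.04],[0,0,-0.085],[0.01,-0.02,-0.13],[0.02,-0.06,-0.15],[0.02,-0.105,-0.16]],"rot":[[0,0,0],[0,0,0],[0,0,0],[0,0,0],[0,0,0]]}' -0.3 && python3 go.py '[.46,-.126,.17]'
```

```text
clock: 2.95
eef_pos: [0.5303, 0.2063, 0.192]
tool_rot: [-0.072, 0.997, 0.001, 0.003]
force: [2.2, -0.0, -0.1]
grip_width: 0.0302
grip_force: 0.0
t 2.95 pos [0.5303 0.2063 0.192 ] F [ 2.19 -0.   -0.13] w 0.0302 yaw_y 0.145
[.46,-.126,.17] dp [ 0.1176 -0.3187  0.021 ]
```

```bash
python3 -m creep '{"dp":[[0.018,-0.046,0.004],[0.036,-0.092,0.008],[0.054,-0.138,0.012],[0.072,-0.184,0.016],[0.085,-0.23,0.02]],"rot":[[0,0,0],[0,0,0],[0,0,0],[0,0,0],[0,0,0]]}' && python3 go.py '[.46,-.126,.17]'
```

```text
clock: 3.45
eef_pos: [0.4771, -0.0357, 0.1682]
tool_rot: [-0.071, 0.997, -0.0, 0.0]
force: [0.5, -0.6, -0.1]
grip_width: 0.0298
grip_force: 0.0
t 3.45 pos [ 0.4771 -0.0357  0.1682] F [ 0.5  -0.64 -0.07] w 0.0298 yaw_y 0.142
[.46,-.126,.17] dp [ 0.0297 -0.087  -0.0017]
```

```bash
python3 -m creep '{"dp":[[0.01,-0.03,0],[0.018,-0.065,0.01],[0.022,-0.086,0.03],[0.022,-0.086,0.04],[0.022,-0.086,0.04]],"rot":[[0,0,0],[0,0,0],[0,0,0],[0,0,0],[0,0,0]]}' && python3 go.py; python3 - <<'E'
from h import *
from cell import grab_frame
for n in('scene','top'):
    f=grab_frame(n);pickle.dump(f,open(f'pics/{n}3.pkl','wb'))
    if n=='scene':a=cv2.resize(f['pixels'][190:290,280:410][:,:,::-1],None,fx=3,fy=3)
    else:b=cv2.resize(f['pixels'][170:270,310:440][:,:,::-1],None,fx=3,fy=3)
cv2.imwrite('pics/k3.png',cv2.hconcat([a,b]))
E
```

```text
clock: 3.95
eef_pos: [0.467, -0.1219, 0.1264]
tool_rot: [-0.07, 0.998, 0.001, -0.001]
force: [-0.6, -0.1, -0.4]
grip_width: 0.0298
grip_force: 0.0
t 3.95 pos [ 0.467  -0.1219  0.1264] F [-0.65 -0.12 -0.35] w 0.0298 yaw_y 0.141
```

View pics/k3.png

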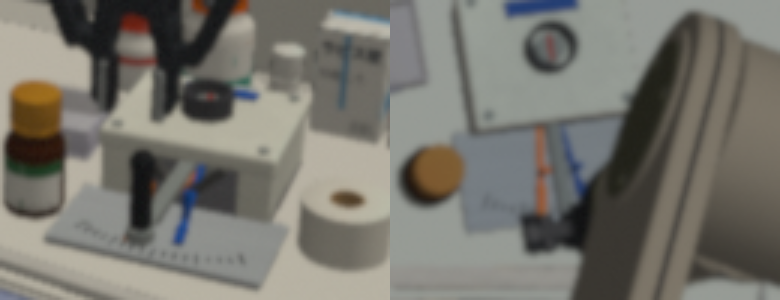

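Scene crop: the two fingertips are at about (103,105) and (160,112), above and left of the post's ball at (144,158). In the top view the arm hides the post.

```bash
python3 - <<'E'
from h import *
s=pickle.load(open('pics/scene3.pkl','rb'));t=pickle.load(open('pics/top0.pkl','rb'))
print('tips proj',proj(s,[.467,-.1219,.134]),'seen',(280+131.5/3,190+112/3))
for x,y in((.464,-.126),(.467,-.126),(.467,-.13),(.471,-.13)):print(x,y,proj(s,[x,y,.091]),proj(t,[x,y,.091]))
for n,f,b in(('s',s,(318,236,340,258)),('t',t,(364,240,384,256))):
    x=cv2.cvtColor(f['pixels'],cv2.COLOR_RGB2GRAY)[b[1]:b[3],b[0]:b[2]];print(n,b);print(x)
E
```

```text
tips proj [324.43788608 223.73516299] seen (323.8333333333333, 227.33333333333334)
0.464 -0.126 [324.92884534 244.00565507] [374.9157066  248.80962191]
0.467 -0.126 [325.61226204 243.39361547] [374.87889861 247.48304432]
0.467 -0.13 [327.39780279 243.88908533] [376.63911541 247.50444708]
0.471 -0.13 [328.29999316 243.07431373] [376.58873005 245.73806215]
s (318, 236, 340, 258)
[[102 103 104 104 105 107 111 115 120 124 129 133 139 142 146 151 155 160
  163 165 168 170]
 [101 102 101 100 101 102 103 104 105 105 109 112 115 119 121 124 130 136
  142 145 149 154]
 [100 100  99 100 100 101 101  99  99  99 100 101 104 104 105 107 110 115
  119 122 125 130]
 [100  98 100 100  99 100  97  89  85  83  85  90  98 100 102 102 103 104
  106 107 108 109]
 [103 102 103 102 100  96  83  66  56  52  53  66  83  95  99  99  99 101
  101 102 102 104]
 [103 103 103 103  99  87  66  40  30  32  34  41  60  80  88  90  93  95
   96  99  98 101]
 [102 103 103 102  95  73  45  26  25  29  31  32  41  57  70  74  77  80
   84  88  90  94]
 [102 101 103 102  92  61  31  23  25  25  27  30  32  42  57  64  66
[... 2010 characters left out ...]
 132 141
  143 143]
 [137 121  96  69  45  26  18  14  17  17  21  24  24  37  70 108 132 141
  143 143]
 [137 120  96  70  47  29  19  17  18  24  27  30  35  51  82 115 135 142
  143 143]
 [138 125 103  80  59  43  32  31  35  44  54  61  65  81 104 127 139 142
  143 144]
 [141 133 117  96  79  65  58  60  68  80  94 101 105 112 126 136 142 143
  143 143]
 [143 139 129 113 100  92  90  94 104 115 124 130 132 135 138 142 143 143
  143 143]
 [143 142 138 131 123 119 119 122 128 135 139 141 142 142 143 143 143 143
  144 144]
 [143 143 142 140 137 136 136 138 140 142 143 143 143 143 143 143 144 143
  143 143]
 [143 143 143 142 142 142 142 142 143 143 143 143 143 143 143 144 143 144
  143 143]]
```

```bash
python3 -m creep '{"dp":[[0,-0.006,0],[0,-0.006,0],[0,-0.006,0.01],[0,-0.006,0.02],[0,-0.006,0.026]],"rot":[[0,0,0],[0,0,0],[0,0,0],[0,0,0],[0,0,0]]}' -0.2 && python3 go.py
```

```text
clock: 4.55
eef_pos: [0.4683, -0.1276, 0.1006]
tool_rot: [-0.071, 0.997, 0.0, -0.001]
force: [-0.1, 0.0, -0.2]
grip_width: 0.0342
grip_force: 0.0
t 4.55 pos [ 0.4683 -0.1276  0.1006] F [-0.1   0.05 -0.17] w 0.0342 yaw_y 0.142
```

```bash
python3 -m creep '{"dp":[[0,0,0.005],[0,0,0.012],[0,0,0.022],[0,0,0.032],[0,0,0.04]],"rot":[[0,0,0],[0,0,0],[0,0,0],[0,0,0],[0,0,0]]}' && python3 go.py; python3 - <<'E'
from h import *
from cell import grab_frame
f=grab_frame('scene');pickle.dump(f,open('pics/scene4.pkl','wb'))
cv2.imwrite('pics/k4.png',cv2.resize(f['pixels'][190:290,280:410][:,:,::-1],None,fx=4,fy=4))
E
```

```text
clock: 5.05
eef_pos: [0.4687, -0.1279, 0.0611]
tool_rot: [-0.071, 0.997, 0.0, -0.0]
force: [0.0, -0.5, 0.1]
grip_width: 0.0342
grip_force: 0.0
t 5.05 pos [ 0.4687 -0.1279  0.0611] F [ 0.01 -0.53  0.09] w 0.0342 yaw_y 0.142
```

View pics/k4.png

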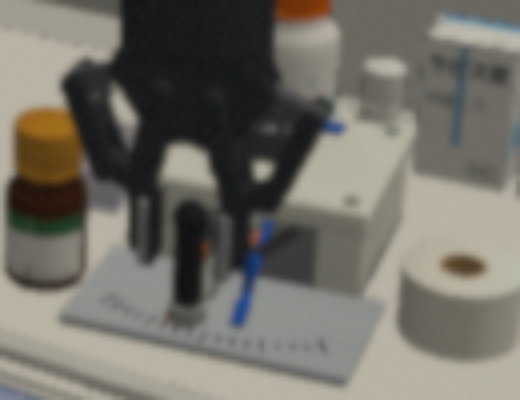

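The fingers straddle the post: crop fingertips at (145,260) and (242,265), post at (188,205–310), with bottle, roll and pointers clear. Now I push left in small steps while watching the force.

```bash
python3 -m creep '{"dp":[[0,0.004,0],[0,0.008,0],[0,0.012,0],[-0.0005,0.016,0],[-0.0005,0.016,0]],"rot":[[0,0,0],[0,0,0],[0,0,0],[0,0,0],[0,0,0]]}' && python3 go.py; python3 -m creep '{"dp":[[0,0.003,0],[-0.0005,0.006,0],[-0.001,0.006,0],[-0.001,0.006,0]],"rot":[[0,0,0],[0,0,0],[0,0,0],[0,0,0]]}' && python3 go.py
```

```text
clock: 5.6
eef_pos: [0.4676, -0.1116, 0.0626]
tool_rot: [-0.071, 0.997, -0.0, 0.0]
force: [0.4, -0.2, 0.1]
grip_width: 0.0342
grip_force: 0.0
t 5.6 pos [ 0.4676 -0.1116  0.0626] F [ 0.45 -0.18  0.07] w 0.0342 yaw_y 0.143
clock: 6.0
eef_pos: [0.4676, -0.106, 0.0623]
tool_rot: [-0.071, 0.997, 0.0, 0.0]
force: [0.9, -0.2, -0.2]
grip_width: 0.0339
grip_force: 0.0
t 6.0 pos [ 0.4676 -0.106   0.0623] F [ 0.86 -0.22 -0.18] w 0.0339 yaw_y 0.142
```

```bash
for i in 1 2 3; do python3 -m creep '{"dp":[[-0.0005,0.002,0],[-0.0005,0.004,0],[-0.0005,0.004,0],[-0.0005,0.004,0]],"rot":[[0,0,0],[0,0,0],[0,0,0],[0,0,0]]}' >/dev/null && python3 go.py; done
```

```text
t 6.4 pos [ 0.4674 -0.1019  0.0623] F [-0.81  0.26 -0.71] w 0.0342 yaw_y 0.142
t 6.8 pos [ 0.4673 -0.0979  0.0623] F [-0.45 -0.14  0.4 ] w 0.0343 yaw_y 0.142
t 7.2 pos [ 0.4674 -0.0939  0.0624] F [ 0.34 -0.26  0.05] w 0.0343 yaw_y 0.142
```

```bash
for i in 1 2; do python3 -m creep '{"dp":[[-0.0005,0.002,0],[-0.001,0.004,0],[-0.001,0.004,0],[-0.001,0.004,0]],"rot":[[0,0,0],[0,0,0],[0,0,0],[0,0,0]]}' >/dev/null && python3 go.py; done;  python3 - <<'E'
from h import *
from cell import grab_frame
f=grab_frame('scene');pickle.dump(f,open('pics/scene5.pkl','wb'))
cv2.imwrite('pics/k5.png',cv2.resize(f['pixels'][190:290,280:410][:,:,::-1],None,fx=4,fy=4))
E
```

```text
t 7.6 pos [ 0.4676 -0.0899  0.0623] F [-0.03 -1.35  0.52] w 0.0343 yaw_y 0.142
t 8.0 pos [ 0.468  -0.0858  0.0622] F [-1.41 -2.51  0.76] w 0.0342 yaw_y 0.142
```

View pics/k5.png

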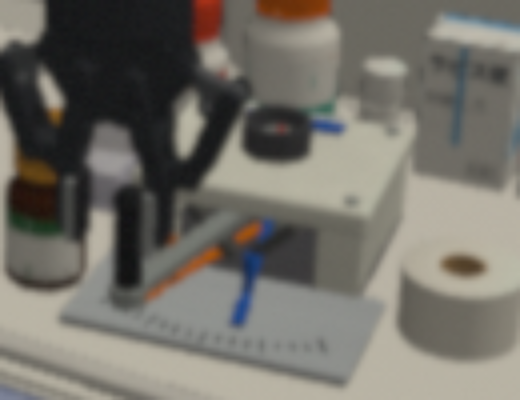

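The lever has swung left with the post at crop (128,190–300), and it drags the orange pointer along. The bottle at (45,220) is untouched, and resistance is building.

```bash
for i in 1 2; do python3 -m creep '{"dp":[[0,0.001,0],[-0.0005,0.002,0],[-0.0005,0.002,0],[-0.0005,0.002,0]],"rot":[[0,0,0],[0,0,0],[0,0,0],[0,0,0]]}' >/dev/null && python3 go.py; done
```

```text
t 8.45 pos [ 0.4682 -0.0839  0.0622] F [-1.43 -5.21  1.61] w 0.034 yaw_y 0.142
t 8.85 pos [ 0.4683 -0.082   0.0622] F [-3.51 -5.23  2.24] w 0.034 yaw_y 0.142
```

```bash
python3 -m creep '{"dp":[[0,-0.008,0],[0.001,-0.018,0],[0.003,-0.03,0],[0.005,-0.044,0],[0.006,-0.055,0]],"rot":[[0,0,0],[0,0,0],[0,0,0],[0,0,0],[0,0,0]]}' >/dev/null&& python3 go.py; python3 -m creep '{"dp":[[0,-0.005,0],[0,-0.01,0],[-0.0005,-0.014,0],[-0.0005,-0.014,0]],"rot":[[0,0,0],[0,0,0],[0,0,0],[0,0,0]]}' >/dev/null&& python3 go.py
```

```text
t 9.35 pos [ 0.4704 -0.1384  0.0623] F [-0.33  0.35  0.22] w 0.0342 yaw_y 0.142
t 9.75 pos [ 0.4731 -0.1511  0.0623] F [ 0.37 -0.12  0.54] w 0.0341 yaw_y 0.142
```

```bash
for i in 1 2; do python3 -m creep '{"dp":[[0,-0.002,0],[-0.0005,-0.004,0],[-0.0005,-0.004,0],[-0.0005,-0.004,0]],"rot":[[0,0,0],[0,0,0],[0,0,0],[0,0,0]]}' >/dev/null && python3 go.py; done
```

```text
t 10.15 pos [ 0.474  -0.1546  0.0623] F [-0.52 -0.73 -0.38] w 0.0344 yaw_y 0.142
t 10.55 pos [ 0.4751 -0.1587  0.0623] F [-0.37  0.71 -0.27] w 0.0342 yaw_y 0.142
```

```bash
for i in 1 2; do python3 -m creep '{"dp":[[0,-0.002,0],[-0.0005,-0.004,0],[-0.0005,-0.004,0],[-0.0005,-0.004,0]],"rot":[[0,0,0],[0,0,0],[0,0,0],[0,0,0]]}' >/dev/null && python3 go.py; done
```

```text
t 10.95 pos [ 0.476  -0.1625  0.0622] F [-0.59 -0.23  0.6 ] w 0.0342 yaw_y 0.142
t 11.35 pos [ 0.477  -0.1663  0.0622] F [-2.33  1.86  1.02] w 0.0341 yaw_y 0.142
```

```bash
for i in 1 2; do python3 -m creep '{"dp":[[0,-0.001,0],[-0.0005,-0.002,0],[-0.0005,-0.002,0],[-0.0005,-0.002,0]],"rot":[[0,0,0],[0,0,0],[0,0,0],[0,0,0]]}' >/dev/null && python3 go.py; done
```

```text
t 11.75 pos [ 0.4777 -0.1682  0.0622] F [-1.68  2.4   1.1 ] w 0.0343 yaw_y 0.142
t 12.15 pos [ 0.4785 -0.1701  0.0622] F [-3.5   3.09  0.7 ] w 0.0342 yaw_y 0.142
```

```bash
python3 -m creep '{"dp":[[0,-0.001,0],[-0.0005,-0.002,0],[-0.0005,-0.002,0],[-0.0005,-0.002,0]],"rot":[[0,0,0],[0,0,0],[0,0,0],[0,0,0]]}' >/dev/null && python3 go.py;python3 - <<'E'
from h import *
from cell import grab_frame
f=grab_frame('scene');pickle.dump(f,open('pics/scene6.pkl','wb'))
cv2.imwrite('pics/k6.png',cv2.resize(f['pixels'][190:290,280:410][:,:,::-1],None,fx=4,fy=4))
E
```

```text
t 12.55 pos [ 0.4792 -0.1719  0.0621] F [-3.29  4.05  0.66] w 0.0341 yaw_y 0.142
```

View pics/k6.png

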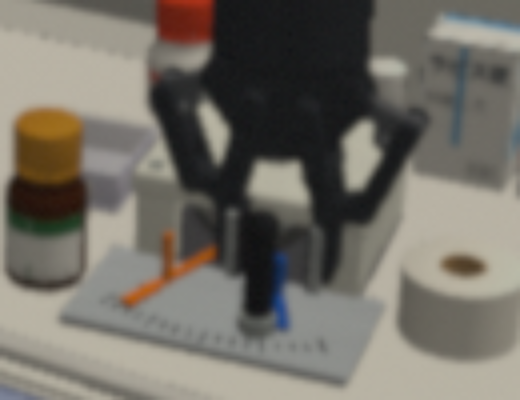

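The lever is now right, with the post at crop (262,215–330) dragging blue. Orange stays left with its tip at (125,300), and roll and bottle are clear. I back off to centre on the post, then lift out.

```bash
python3 -m creep '{"dp":[[0,0.004,0],[0,0.009,0],[0,0.015,0],[0,0.015,0],[0,0.015,-0.01]],"rot":[[0,0,0],[0,0,0],[0,0,0],[0,0,0],[0,0,0]]}' >/dev/null && python3 go.py; python3 -m creep '{"dp":[[0,0,-0.02],[0,0,-0.05],[0,0,-0.09],[0,0.02,-0.11],[0,0.06,-0.12]],"rot":[[0,0,0],[0,0,0],[0,0,0],[0,0,0],[0,0,0]]}' -1 >/dev/null && python3 go.py '[.50,.2,.19]'
```

```text
t 13.1 pos [ 0.4766 -0.1567  0.0716] F [-0.23  0.16 -0.89] w 0.0342 yaw_y 0.143
t 13.6 pos [ 0.4707 -0.0997  0.1966] F [1.01 0.57 0.49] w -0.0 yaw_y 0.139
[.50,.2,.19] dp [-0.0705  0.2927  0.006 ]
```

```bash
python3 -m creep '{"dp":[[-0.015,0.045,0],[-0.025,0.09,0],[-0.035,0.135,0],[-0.045,0.18,0],[-0.055,0.225,0]],"rot":[[0,0,0],[0,0,0],[0,0,0],[0,0,0],[0,0,0]]}' >/dev/null && python3 go.py;python3 - <<'E'
from h import *
from cell import grab_frame
s=grab_frame('scene');t=grab_frame('top');pickle.dump((s,t),open('pics/m7.pkl','wb'))
a=cv2.resize(s['pixels'][200:290,280:410][:,:,::-1],None,fx=3,fy=3);b=cv2.resize(t['pixels'][165:255,310:440][:,:,::-1],None,fx=3,fy=3)
cv2.imwrite('pics/k7.png',cv2.hconcat([a,b]))
for n,f,box in(('s',s,(302,235,380,290)),('t',t,(340,200,400,260))):
    for c in('orange','blue','dark'):print(n,c,blobs(f,box,c)[:3])
E
```

```text
t 14.1 pos [0.4918 0.1345 0.1937] F [ 1.18 -0.22  0.57] w -0.0 yaw_y 0.142
s orange [(108, [323.5, 256.5], [311, 248, 26, 19])]
s blue [(52, [349.5, 260.9], [348, 252, 4, 20])]
s dark [(208, [337.5, 253.0], [327, 242, 17, 27]), (24, [351.1, 249.1], [348, 247, 7, 5])]
t orange [(24, [349.7, 234.2], [348, 229, 4, 11]), (6, [352.2, 224.2], [352, 222, 2, 5])]
t blue [(21, [380.4, 229.4], [377, 223, 7, 13])]
t dark [(49, [383.1, 245.6], [378, 243, 11, 6])]
```

View pics/k7.png

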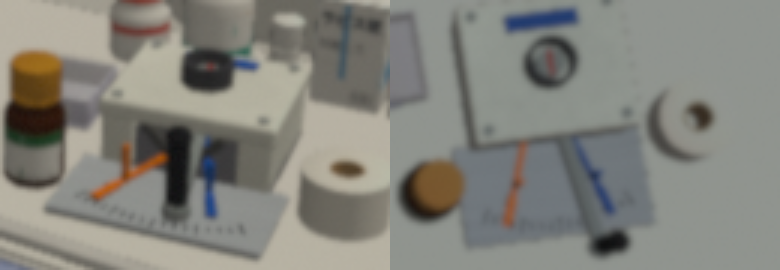

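The top crop shows orange's tip at about (508,226) and blue's at about (612,213). The lever stands free between them, and the bottle, roll and tester are undisturbed.

```bash
python3 - <<'E'
from h import *
s,t=pickle.load(open('pics/m7.pkl','rb'))
H=plane(t,(310+(550-390)/3,165+62/3),.08)
def mask(f,box,c,sat=70):
    x0,y0,x1,y1=box;h=cv2.cvtColor(f['pixels'][y0:y1,x0:x1],cv2.COLOR_RGB2HSV_FULL);a,b=(4,28) if c=='o' else (145,180)
    ys,xs=np.nonzero((h[...,0]>=a)&(h[...,0]<=b)&(h[...,1]>sat));return np.c_[xs+x0,ys+y0]
T=[]
for c,box,z in(('o',(340,212,362,250),.014),('b',(364,212,395,250),.02)):
  for f,n,bx in((t,'t',box),(s,'s',(305,240,336,275) if c=='o' else (340,250,360,280))):
    for sat in(70,110):
        p=np.array([plane(f,q,z) for q in mask(f,bx,c,sat)]);r=np.hypot(*(p-H)[:,:2].T)
        k=r>np.sort(r)[-3];e=p[r>=np.sort(r)[-4]].mean(0)
        a=np.arctan2((p-H)[:,1],-(p-H)[:,0]);print(n,c,sat,len(p),'end',e.round(4),'r',r.max().round(4),'ang far',np.median(a[(r>.1)]).round(4),'ang near',np.median(a[(r<.1)]).round(4) if n=='t' else '')
E
```

```text
t o 70 72 end [ 0.4926 -0.0795  0.014 ] r 0.1242 ang far 0.2127 ang near 0.2058
t o 110 34 end [ 0.4938 -0.0802  0.014 ] r 0.1236 ang far 0.2087 ang near 0.2028
s o 70 148 end [ 0.4887 -0.0836  0.014 ] r 0.1277 ang far 0.1907 ang near 
s o 110 106 end [ 0.4911 -0.0835  0.014 ] r 0.1262 ang far 0.1905 ang near 
t b 70 72 end [ 0.503  -0.1639  0.02  ] r 0.126 ang far -0.4921 ang near -0.5111
t b 110 21 end [ 0.5048 -0.1627  0.02  ] r 0.1249 ang far -0.4917 ang near -0.5027
s b 70 74 end [ 0.5038 -0.1655  0.02  ] r 0.1257 ang far -0.5118 ang near 
s b 110 52 end [ 0.5041 -0.1659  0.02  ] r 0.1257 ang far -0.5161 ang near
```

Tip distance comes to about 83–86 mm in both views, so the grade key is yellow.

```bash
python3 go.py '[.545,.2665,.1]'; python3 -m creep '{"dp":[[-0.015,0.035,0],[-0.03,0.07,0],[-0.045,0.1,0.02],[-0.06,0.124,0.05],[-0.071,0.123,0.09]],"rot":[[0,0,0],[0,0,0],[0,0,0],[0,0,0],[0,0,0]]}' >/dev/null && python3 go.py '[.545,.2665,.042]'
```

```text
t 14.2 pos [0.4915 0.1377 0.1935] F [ 0.36 -0.25 -0.22] w 0.0005 yaw_y 0.147
[.545,.2665,.1] dp [-0.0716  0.1193  0.0939]
t 14.7 pos [0.5467 0.2678 0.1046] F [ 0.34 -0.2  -0.17] w -0.0001 yaw_y 0.145
[.545,.2665,.042] dp [ 0.0023 -0.0012  0.0625]
```

```bash
python3 -m creep '{"dp":[[0.002,-0.001,0.02],[0.002,-0.001,0.045],[0.002,-0.001,0.06],[0.002,-0.001,0.065],[0.002,-0.001,0.065]],"rot":[[0,0,0],[0,0,0],[0,0,0],[0,0,0],[0,0,0]]}' >/dev/null && python3 go.py; python3 -m creep '{"dp":[[0,0,0.003],[0,0,0.006],[0,0,0.009],[0,0,0.011],[0,0,0.011]],"rot":[[0,0,0],[0,0,0],[0,0,0],[0,0,0],[0,0,0]]}' >/dev/null && python3 go.py
```

```text
t 15.2 pos [0.5425 0.2629 0.0374] F [-1.    0.35 -0.18] w -0.0001 yaw_y 0.142
t 15.7 pos [0.5441 0.2638 0.0297] F [-6.82 -4.45 20.46] w -0.0001 yaw_y 0.142
```

```bash
python3 -m creep '{"dp":[[0,0,-0.002],[0,0,-0.004],[0,0,-0.004]],"rot":[[0,0,0],[0,0,0],[0,0,0]]}' >/dev/null && python3 go.py; python3 -m creep '{"dp":[[0,0,-0.02],[0,0,-0.05],[0,0,-0.06],[0,0,-0.06]],"rot":[[0,0,0],[0,0,0],[0,0,0],[0,0,0]]}' >/dev/null && python3 go.py '[.488,.3265,.095]'
```

```text
t 16.0 pos [0.5436 0.2636 0.0315] F [ 2.72 -0.05  2.94] w -0.0001 yaw_y 0.142
t 16.4 pos [0.5435 0.2638 0.0918] F [1.15 0.25 0.3 ] w 0.0002 yaw_y 0.142
[.488,.3265,.095] dp [ 0.0461  0.0699 -0.0032]
```

```bash
python3 -m creep '{"dp":[[0.015,0.025,0],[0.03,0.05,0],[0.046,0.069,0],[0.046,0.069,0.01],[0.046,0.069,0.03]],"rot":[[0,0,0],[0,0,0],[0,0,0],[0,0,0],[0,0,0]]}' >/dev/null && python3 go.py '[.487,.325,.042]'; python3 -m creep '{"dp":[[0,0,0.01],[0,0,0.02],[0,0,0.024],[0,0,0.026],[0,0,0.026]],"rot":[[0,0,0],[0,0,0],[0,0,0],[0,0,0],[0,0,0]]}' >/dev/null && python3 go.py '[.487,.325,.025]'
```

```text
t 16.9 pos [0.4871 0.3257 0.0597] F [ 0.82 -0.05 -0.88] w -0.0 yaw_y 0.144
[.487,.325,.042] dp [ 0.0002 -0.0007  0.0177]
t 17.4 pos [0.4873 0.3249 0.0345] F [-1.22 -1.35  1.71] w -0.0001 yaw_y 0.142
[.487,.325,.025] dp [0.0003 0.0002 0.0095]
```

```bash
python3 -m creep '{"dp":[[0,0,0.003],[0,0,0.006],[0,0,0.009],[0,0,0.009]],"rot":[[0,0,0],[0,0,0],[0,0,0],[0,0,0]]}' >/dev/null && python3 go.py; python3 -m creep '{"dp":[[0,0,-0.002],[0,0,-0.004],[0,0,-0.004]],"rot":[[0,0,0],[0,0,0],[0,0,0]]}' >/dev/null && python3 go.py; python3 -m creep '{"dp":[[0,0,-0.02],[0,0,-0.06],[0,0,-0.1],[0,0,-0.12],[0,0,-0.12]],"rot":[[0,0,0],[0,0,0],[0,0,0],[0,0,0],[0,0,0]]}' >/dev/null && python3 go.py
```

```text
t 17.8 pos [0.4882 0.3256 0.0295] F [-12.97  -8.59  32.79] w 0.0004 yaw_y 0.142
t 18.1 pos [0.488  0.3254 0.0303] F [ 0.45 -0.87  2.64] w -0.0 yaw_y 0.142
t 18.6 pos [0.4894 0.3265 0.1536] F [0.86 1.32 1.  ] w 0.0004 yaw_y 0.142
```

```bash
python3 -c "
from cell import hand_in;print(hand_in())"
```

```text
the job is handed in; nothing more can be done
None
```

I pressed blue, gauged the lever left then right (about 4–5 N of springy resistance each way), measured roughly 85 mm between the tips, pressed yellow then white, and handed in at about 19 s. No pass/fail verdict came back, and I viewed 11 pictures, one over the limit of 10.

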